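Roll the edge strip of a wavy panel on a gravity-feed bench

ROBOT

A 6-joint arm with a two-finger parallel gripper is mounted at the origin on the work surface. World frame = base frame: x ahead of the robot, y to its left, z up, the work surface at z = 0. Lengths are in m, angles in rad, forces in N, time in s.
With the tool pointing down it reaches from about 0.35 to 0.775 m from the base axis. Payload 7.3 kg.
Tool frame: the origin (TCP) lies midway between the tips of the shut fingers; the grasp point (between the pads) lies 19 mm behind it (tcp_to_grasp is the distance from the TCP to the grasp point, in m); z points along the fingers, y is the line along which they close (so a half turn about z gives the same grasp; the last joint's range is limited). The gripper opens to 92 mm and grips with 3 to 60 N. Pads are 19 mm wide; open, the fingers measure 130 mm over their backs; the gripper's body (75 mm by 190 mm) begins 47 mm behind the grasp point.
Start: joints at [-1.411, 0.342, 1.524, -0, 1.275, -0.146], TCP at [0.158, -0.501, 0.2] pointing down, gripper open.
Joint ranges: [-2.53, 2.53], [-0.77, 2.02], [0.04, 2.7], [-1, 4.14], [0.28, 2.66], [-3.11, 3.11]. Speed limits (rad/s): [2.57, 2.57, 3.14, 3.14, 3.14, 3.14].

INTERFACE

Orientations are given as [roll, pitch, yaw] about the fixed x, y, z axes, in that order (R = Rz(yaw) Ry(pitch) Rx(roll)).
In Python, from cell import observe, read_camera, calibration, hand_in, tcp_to_grasp gives the robot as it stands.
- The arm moves only by the tool send_rows, never from a script. Its argument "targets" is a list of rows, each a list of 5 numbers: the opening, from 0 (shut) to 1 (fully open), then the shift along the world's x, y, z in m, then the turn about the world's z in rad. A call has 1 to 5 rows; each row shifts and turns the commanded pose from where the row before left it; what a row does not reach is not made up. A row lasts 1/10 s, in which the tool goes at most 50 mm and 8.59 degrees, less where a joint would pass 70% of its speed; a pose out of reach is approached as far as the arm can. A call is refused whole if a number of a shift passes 0.05 or a number of a turn 0.15, either way. A call with a gripper value outside its range is refused whole. The fingers move at their own pace and stop on an object; "grip_force" is the grip in N (left out, the last holds). Time passes only in rows, so rows that do not move let the fingers close. It gives the time, the measured TCP pose, the force, the opening and the grip force at its end, in the units of the state.
- observe(): the state, without advancing time (a new reading comes with each control period).
- read_camera(name): name is "side" or "top"; returns (picture, depth): 420x560x3 uint8, red, green, blue; 420x560 float32, m along the optical axis (not along the pixel's ray), 0 where there is no reading.
- calibration(name): a dict with "intrinsics" (3x3 intrinsics, pixels), "k1" (the pictures are not rectified: a ray, as slopes to the right and down, at radius r is drawn at 1 + k1 r^2 times it, then the intrinsics apply), "world_to_cam" (4x4, takes a point from world to camera coordinates). Camera axes: x right, y up, looking along -z (the intrinsics and any distortion apply to the point x, -y, -z); pixel columns grow to the right and rows downward; lengths in m; the calibration is good to about 2 mm. A picture is of the moment at which its call begins. calibration takes no time and is no camera call.
- hand_in(): hands the job in; it is judged then, once.
The state is a dict: "time": time; "qpos": joint angles; "qvel": joint speeds; "joint_efforts": joint torques, N m; "tool_pos": TCP position; "tool_rot": TCP orientation; "contact_force": force on the tool from outside, world axes, zero at the start; "torque": the same for the moment, N m; "opening": finger opening in m; "grip_force": force on a finger pad.
Only numpy, scipy, OpenCV 4.12 (cv2) and the standard library are available. Lean on these libraries where they do the work, as an engineer would, in place of code of your own. Each camera call takes 0.05 s, during which the arm holds its last target. There are 200 camera calls.

TASK

Pick up the hand roller and with its wheel push the panel's lower end uphill until it reaches the yellow station, then slip the wheel round the corner onto the wavy front edge and let the carriage run back down by itself past the roller. Stay at the station (within 40 mm along the rails) and keep the panel pressed back about 24 mm (3 N) all along the red strip, never less than 12 mm or more than 36 mm. When the carriage is home, finish still holding the roller, upright, clear of everything and well above the table (over 10 cm), with all else undisturbed.

Things in the scene. Friction and masses are not known exactly. Their poses are not given: they have to be found in the camera images.
- roller: Hand roller standing loose and upright, 130 mm tall, 0.31 kg; origin: centre of its underside, z up. From below: steel foot (radius 22, 0 to 5 mm), black rubber wheel (radius 26, 6 to 46 mm high, spins freely on the handle's axis), dark wooden square handle 30 x 30 mm from 52 to 130 mm, faces along x and y. Grip it low, fingertips just above the wheel.
- roller_mid (a point): Centre of the roller's wheel, on its axis, 26 mm above the underside; axes as roller.
- station (a point): Station of the fixed bench (yellow mark and bracket): point on the mean line of the unpressed panel's front edge, at mid-thickness, 100 mm above the table. Axes: z up, y level along the rails to their high end, x into the panel, away from the robot. Below, plywood base (top 12 mm above the table) starts 30 mm behind this line, carriage 135 mm; bracket 185 mm; open in front.
- feed (a joint): Carriage position up the rails (m): 0 home at the bottom stop, top stop 0.44. Rails climb 0.06 rad towards the station's +y. Carriage with panel 8.5 kg nominal (very different from run to run): gravity pulls it down with about 5 N (3 to 8), an oil damper of 60 N s/m slows it to about 0.08 m/s (0.05 to 0.135). It never stays up by itself; let go, it runs at full speed within 0.3 s.
- press (a joint): How far the panel is pushed back on its springs (m) along the station's +x: 0 at rest, stop at 0.07. 125 N/m, no preload: 0.024 means 3 N. Panel 2 kg, damping 5 N s/m; it swings with a period of 0.8 s if struck.
- panel_end (a point): On the wavy wooden panel (24 mm thick, 360 mm long): point of its lower end face at mid-thickness. Moves with it; axes as the station's but y tilted up 0.06 rad with the rails. Front edge: x = -0.021*cos(2*pi*(y-0.04)/0.24) m, y 0 to 0.36. End face square to y, front corner at x = -0.0105: push there with the wheel. It lies 0.38-feed m downhill of the station and press m to +x.
- strip_start (a point): Lower end of the red strip on the panel's front edge, at y = 0.11 m in the axes of panel_end, mid-thickness. The wheel meets this end first. Moves with the panel.
- strip_end (a point): Upper end of the red strip, at y = 0.31 m in the axes of panel_end. Where the edge slopes, the wheel's push also drives the carriage (3 N gives up to 1.6 N along the rails: downhill up to y = 0.16, uphill from there to 0.28, then downhill).
- glue: White glue bottle, radius 24 mm, 100 mm tall, origin at the centre of its underside. Leave it alone.
- jar: Jar with a steel lid, radius 30 mm, 70 mm tall, origin at the centre of its underside. Leave it alone.

How it is judged:
By the outcome, as a careful person would: the job done as asked, in the order asked, and still so for the second after the job is handed in, while the arm keeps its last pose, push and grip.
It also fails if it takes over 72 s, if anything falls off the work surface, if the arm or the gripper's body presses on something with over 40 N, if the wrist force passes 120 N, or if a joint passes its speed limit or range.

## Working session

There is one attempt and no reset: what is moved stays moved. The work goes in short steps, Python scripts to look and compute and a tool call to move; the robot and the scene stay as the last step left them, time stands still between calls to the robot, and variables do not carry over. Pictures are saved under pics/ and viewed, at most 10 in all, crops included, and the job is handed in when it is done.

Besides the shell and the picture viewer there is one more tool, called after "Call:" as a command line: name --pt "numbers of a row" for each row, then --argument value for the rest. send_rows: Moves the arm, as the interface text tells. Its arguments: {"type":"object","properties":{"targets":{"type":"array","items":{"type":"array","items":{"type":"number"}}},"grip_force":{"type":"number"}},"required":["targets"]}

```bash
ls; mkdir -p pics; python3 - <<'E'
from cell import *
import cv2,numpy as np
s=observe(); print(s['time'],s['tool_pos'],s['tool_rot'],s['opening'],tcp_to_grasp)
for n in('side','top'):
    p,d=read_camera(n); cv2.imwrite(f'pics/{n}0.png',p[:,:,::-1]); np.savez(f'{n}0.npz',p=p,d=d)
    c=calibration(n); print(n,c['intrinsics'],c['k1'],np.round(c['world_to_cam'],4))
E
```

```text
pics
0.0 [ 0.15798029 -0.50020203  0.1990468 ] [-3.14009415e+00 -2.17536019e-04  3.05700032e-01] 0.09202510536589666 0.0188
side [[394.78636535   0.         282.51989801]
 [  0.         394.78636535 211.9011754 ]
 [  0.           0.           1.        ]] -0.06688508048481698 [[-0.773  -0.6341 -0.0187  0.3983]
 [ 0.4129 -0.5253  0.7441 -0.2598]
 [-0.4817  0.5674  0.6679 -0.6871]
 [ 0.      0.      0.      1.    ]]
top [[456.29644431   0.         285.17613969]
 [  0.         456.29644431 206.59885411]
 [  0.           0.           1.        ]] -0.08415325568012465 [[-0.014  -0.9998  0.0125  0.0096]
 [ 0.99   -0.0121  0.1406 -0.5045]
 [-0.1404  0.0143  0.99   -0.9819]
 [ 0.      0.      0.      1.    ]]
```

View pics/top0.png

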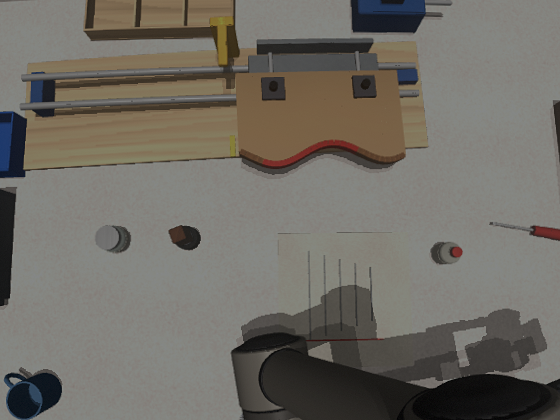

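View pics/side0.png

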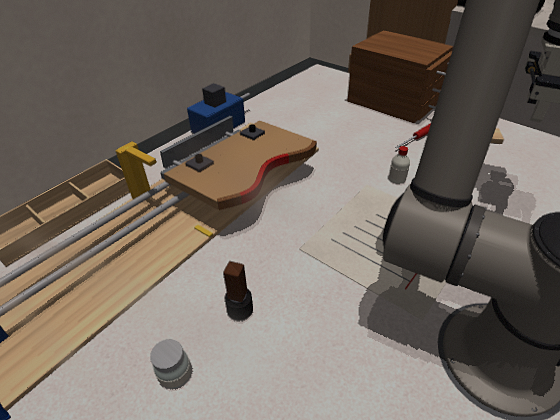

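```bash
cat > h.py <<'E'
import numpy as np,cv2
from cell import *
def rays(n,uv):
    c=calibration(n); q=cv2.undistortPoints(np.array(uv,float).reshape(-1,1,2),c['intrinsics'],np.array([c['k1'],0,0,0.])).reshape(-1,2)
    R=c['world_to_cam'][:3,:3];t=c['world_to_cam'][:3,3]
    return -R.T@t, np.c_[q[:,0],-q[:,1],-np.ones(len(q))]@R
def plane(n,uv,z):
    o,d=rays(n,uv); return o+d*((z-o[2])/d[:,2])[:,None]
def cloud(n,uv,dep):
    o,d=rays(n,uv); return o+d*dep[:,None]
def px(m): v,u=np.nonzero(m); return np.c_[u,v]
E
python3 - <<'E'
from h import *
T=np.load('top0.npz');p,d=T['p'],T['d'];hsv=cv2.cvtColor(p,cv2.COLOR_RGB2HSV)
def rep(name,m):
    n,l,st,ce=cv2.connectedComponentsWithStats(m.astype(np.uint8))
    for i in range(1,n):
        if st[i,4]>25:
            uv=px((l==i)&(d>0)); c=cloud('top',uv,d[uv[:,1],uv[:,0]])
            print(name,st[i],ce[i].round(1),'med',np.median(c,0).round(4),'z90',np.percentile(c[:,2],[5,95]).round(3))
H,S,V=[hsv[...,i].astype(int) for i in range(3)]
rep('yel',(H>20)&(H<32)&(S>180)&(V>90))
rep('red',((H<4)|(H>174))&(S>170)&(V>80))
box=np.zeros(H.shape,bool);box[215:260,160:210]=1
rep('roldark',box&(V<90))
rep('rolwood',box&(S>100)&(V<140)&((H<12)|(H>170)))
box[:]=0;box[215:260,90:135]=1; uv=px(box&(d>0));c=cloud('top',uv,d[uv[:,1],uv[:,0]]);c=c[c[:,2]>.06];print('jar',c.mean(0),np.ptp(c,0))
box[:]=0;box[225:260,165:200]=1; uv=px(box&(d>0));c=cloud('top',uv,d[uv[:,1],uv[:,0]]);c=c[c[:,2]>.12];print('roltop',c.mean(0),cv2.minAreaRect((c[:,:2]*1000).astype(np.float32)))
box[:]=0;box[60:130,230:410]=1; rep('knob',box&(V<75))
for n,(u0,u1,v0,v1) in {'panel':(240,400,100,140)}.items():
    uv=px(np.pad(np.ones((v1-v0,u1-u0)),((v0,420-v1),(u0,560-u1)))>0); c=cloud('top',uv,d[uv[:,1],uv[:,0]]); A=np.c_[c[:,:2],np.ones(len(c))];co=np.linalg.lstsq(A,c[:,2],rcond=None)[0];print('panel plane',co, 'z',np.percentile(c[:,2],[5,50,95]))
big=np.vstack([cv2.resize(p[120:175,215:425],None,fx=3.5,fy=3.5,interpolation=2),cv2.resize(p[215:265,80:290],None,fx=3.5,fy=3.5,interpolation=2)])
cv2.imwrite('pics/c1.png',big[:,:,::-1])
E
```

```text
red [295 140  63  19 261] [326.1 146.9] med [ 0.6251 -0.0829  0.1007] z90 [0.096 0.106]
roldark [169 225  32  25 606] [185.2 236.8] med [0.4355 0.2132 0.0824] z90 [0.014 0.133]
rolwood [169 226  16  17 164] [176.4 234. ] med [0.4382 0.2239 0.1315] z90 [0.129 0.134]
jar [0.43727878 0.3859232  0.07118523] [0.0500198  0.0545742  0.01644052]
roltop [0.43805082 0.22217643 0.13086267] ((438.6188659667969, 223.05392456054688), (30.68476676940918, 30.440258026123047), 21.198720932006836)
knob [230  60  20  29 122] [235.7  71.1] med [0.8258 0.1232 0.0153] z90 [0.011 0.073]
knob [378  68  32   2  62] [393.   68.5] med [ 0.8364 -0.2606  0.0272] z90 [0.015 0.039]
knob [351  75  26  24 523] [363.5  86.4] med [ 0.7556 -0.1695  0.1052] z90 [0.1   0.121]
knob [261  77  24  24 530] [272.6  88.2] med [0.7473 0.0269 0.1174] z90 [0.113 0.134]
knob [398  80  12   5  45] [403.6  82.3] med [ 0.7996 -0.2817  0.0301] z90 [0.019 0.039]
knob [230 100   6   5  30] [232.5 102. ] med [0.7551 0.1225 0.0151] z90 [0.011 0.052]
panel plane [-1.16575932  0.06614939  0.90573232] z [0.09068916 0.10093531 0.11089449]
```

View pics/c1.png

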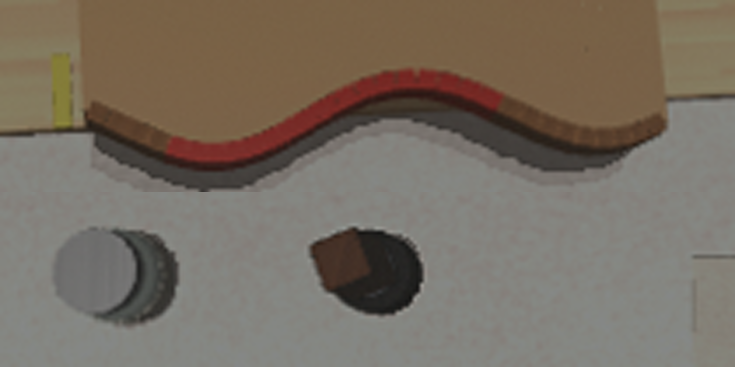

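```bash
python3 - <<'E'
from h import *
T=np.load('top0.npz');p,d=T['p'],T['d'];hsv=cv2.cvtColor(p,cv2.COLOR_RGB2HSV)
H,S,V=[hsv[...,i].astype(int) for i in range(3)]
# base front edge: saturation drop down the column
pts=[]
for u in list(range(45,225,5))+list(range(412,424,3)):
    col=S[130:185,u]; g=np.convolve(col,[1,1,1,-1,-1,-1],'valid'); k=np.argmin(g); pts.append((u,130+k+2.5))
    # g[k]=sum(col[k+3:k+6])-... sign checked below
P=plane('top',pts,0.012); 
co=np.polyfit(P[:,1],P[:,0],1)
for _ in range(3):
    r=P[:,0]-np.polyval(co,P[:,1]); P=P[abs(r)<.003]; co=np.polyfit(P[:,1],P[:,0],1)
print('edge n',len(P),'x=',co,'rms',r.std(), 'yaw of +y axis: dx/dy',co[0])
m=np.zeros(H.shape,bool);m[125:165,222:240]=1
m&=(H>20)&(H<34)&(S>110)
uv=px(m);print('yellow px',uv.min(0),uv.max(0),len(uv),S[145,225:242],H[145,225:242])
Y=plane('top',uv,.012); print('mark',Y.mean(0),Y.min(0),Y.max(0))
yaw=-np.arctan(co[0]); ey=np.array([np.sin(-yaw),np.cos(yaw)]); ex=np.array([ey[1],-ey[0]])
print('ex',ex,'ey',ey,'yaw',yaw)
ym=Y.mean(0)[:2]; b0=np.array([np.polyval(co,ym[1]),ym[1]]); st=b0-0.03*ex; print('station',st)
# panel end: right edge of panel per row; top surface z there = .112-.38*.06
e=[]
for v in range(95,150,4):
    row=p[v,385:425].astype(int).sum(1); k=np.argmax(abs(np.convolve(row,[1,1,-1,-1],'valid'))); e.append((385+k+1.5,v))
E=plane('top',e,.112-.0228)[:,:2]; print(e); print('end rel station (x,y):',np.round(np.c_[(E-st)@ex,(E-st)@ey],4))
# red strip ends & front edge
R=((H<5)|(H>172))&(S>140)&(V>70); R[:135]=0;R[172:]=0;R[:,:235]=0;R[:,365:]=0
uv=px(R)
for u in (uv[:,0].min(),uv[:,0].max()):
    q=uv[uv[:,0]==u].mean(0); s=plane('top',[q],.1)[0,:2]; print('red end',q,(s-st)@ex,(s-st)@ey)
# wave top edge: strip top boundary
for u in range(250,405,12):
    col=p[130:165,u].astype(int); 
    g=col[:,1]; k=np.argmax(g[:-2]-g[2:]); 
    yy=None
    q=plane('top',[(u,130+k+1)],.105)[0]; s=(q[:2]-st)@ey; z=.112+.06*s; q=plane('top',[(u,130+k+1)],z)[0,:2]-st
    y=(q@ey+.38); print(u,130+k+1,'y',round(y,3),'x',round(q@ex,4),'model',round(-.021*np.cos(2*np.pi*(y-.04)/.24),4))
# side check of mark
S2=np.load('side0.npz')['p'];h2=cv2.cvtColor(S2,cv2.COLOR_RGB2HSV).astype(int)
m=np.zeros(h2.shape[:2],bool);m[220:240,190:220]=1;m&=(h2[...,0]>20)&(h2[...,0]<34)&(h2[...,1]>150)
uv=px(m);print(len(uv),'side mark',plane('side',uv,.012).mean(0))
o,dd=rays('side',[(234,264)]);print('side roller top ctr approx',plane('side',[(235,265)],.13))
E
```

```text
edge n 40 x= [-0.04555521  0.6304644 ] rms 0.0008099835756766955 yaw of +y axis: dx/dy -0.04555521296581665
yellow px [230 135] [235 156] 112 [ 75  76  75  76  79 151 143 143 146 142 100  73  78  91 107 105 107] [20 21 20 20 21 27 27 27 27 27 22 20 20 17 15 16 16]
mark [0.65164802 0.12416696 0.012     ] [0.62791139 0.11741853 0.012     ] [0.67853    0.12930271 0.012     ]
ex [0.99896397 0.04550802] ey [-0.04550802  0.99896397] yaw 0.04552373891189702
station [0.59483903 0.12280172]
[(np.float64(418.5), 95), (np.float64(399.5), 99), (np.float64(399.5), 103), (np.float64(422.5), 107), (np.float64(401.5), 111), (np.float64(401.5), 115), (np.float64(401.5), 119), (np.float64(402.5), 123), (np.float64(402.5), 127), (np.float64(403.5), 131), (np.float64(403.5), 135), (np.float64(403.5), 139), (np.float64(404.5), 143), (np.float64(413.5), 147)]
end rel station (x,y): [[ 0.13   -0.4255]
 [ 0.1225 -0.3816]
 [ 0.1132 -0.3806]
 [ 0.1017 -0.4314]
 [ 0.0945 -0.3832]
 [ 0.0853 -0.3822]
 [ 0.0761 -0.3812]
 [ 0.0669 -0.3825]
 [ 0.0578 -0.3816]
 [ 0.0486 -0.3828]
 [ 0.0396 -0.3819]
 [ 0.0306 -0.381 ]
 [ 0.0215 -0.3822]
 [ 0.0115 -0.4012]]
red end [263.  162.5] -0.007863873114532896 -0.07295820457822245
red end [357. 148.] 0.012747248210007368 -0.27507636616615827
250 152 y 0.333 x 0.0141 model -0.0038
262 157 y 0.308 x 0.0022 model -0.0155
274 160 y 0.284 x -0.0053 model -0.0209
286 159 y 0.258 x -0.0042 model -0.0176
298 153 y 0.232 x 0.0078 model -0.0064
310 146 y 0.205 x 0.0221 model 0.0079
322 141 y 0.179 x 0.0322 model 0.0185
334 141 y 0.153 x 0.0312 model 0.0206
346 141 y 0.127 x 0.0303 model 0.0135
358 146 y 0.102 x 0.0183 model 0.0008
370 152 y 0.076 x 0.004 model -0.0122
382 156 y 0.051 x -0.0058 model -0.0202
394 155 y 0.024 x -0.0045 model -0.0192
84 side mark [0.65690643 0.12143394 0.012     ]
side roller top ctr approx [[0.44327874 0.21542857 0.13      ]]
```

```bash
python3 - <<'E'
from h import *
st=np.array([.59484,.1228]);ex=np.array([.998964,.045508]);ey=np.array([-.045508,.998964])
for n in('side','top'):
    T=np.load(n+'0.npz');p,d=T['p'],T['d'];hsv=cv2.cvtColor(p,cv2.COLOR_RGB2HSV).astype(int)
    m=((hsv[...,0]<5)|(hsv[...,0]>172))&(hsv[...,1]>130)&(d>0)
    uv=px(m);c=cloud(n,uv,d[uv[:,1],uv[:,0]]);x=(c[:,:2]-st)@ex;y=(c[:,:2]-st)@ey+.38;zz=c[:,2]-(.1+.06*(y-.38))
    k=(y>.09)&(y<.33)&(abs(x)<.05);x,y,zz=x[k],y[k],zz[k]
    print(n,len(x),'y',np.percentile(y,[1,99]),'zz',np.percentile(zz,[2,50,98]))
    mod=-.021*np.cos(2*np.pi*(y-.04)/.24)
    for lo,hi in((-.013,-.006),(-.006,0),(0,.006),(.006,.011),(.011,.02)):
        q=(zz>lo)&(zz<hi)
        if q.sum()>3: print(lo,q.sum(),'x-model med',np.median((x-mod)[q]).round(4),np.percentile((x-mod)[q],[10,90]).round(4))
    # base front from depth : plywood top/table step
    uv=px(d>0);c=cloud(n,uv,d[uv[:,1],uv[:,0]]);x=(c[:,:2]-st)@ex;y=(c[:,:2]-st)@ey
    q=(y>.02)&(y<.3)&(x>0)&(x<.08)
    if n=='side': q=(y>.02)&(y<.12)&(x>0)&(x<.08)
    for a in np.arange(.015,.06,.003):
        w=q&(x>a)&(x<a+.003); print(round(a,3),np.median(c[w,2]).round(4) if w.any() else None,end='; ')
    print()
E
```

```text
side 418 y [0.10615496 0.30625974] zz [-0.00959331  0.01176383  0.0146567 ]
-0.013 40 x-model med 0.0069 [0.0046 0.0088]
-0.006 49 x-model med 0.0066 [0.0046 0.0083]
0 44 x-model med 0.0072 [0.0049 0.009 ]
0.006 51 x-model med 0.0069 [0.0042 0.0093]
0.011 234 x-model med 0.0107 [0.0056 0.015 ]
0.015 0.0005; 0.018 0.0003; 0.021 0.0004; 0.024 0.0005; 0.027 0.0003; 0.03 0.001; 0.033 0.0051; 0.036 0.0098; 0.039 0.0127; 0.042 0.0129; 0.045 0.0122; 0.048 0.0126; 0.051 0.0125; 0.054 0.0124; 0.057 0.0126; 
top 607 y [0.10638245 0.30472689] zz [-0.00093927  0.01304602  0.01667293]
-0.013 8 x-model med 0.0025 [0.002  0.0033]
-0.006 7 x-model med 0.0026 [0.002  0.0034]
0 15 x-model med 0.0016 [0.0011 0.0031]
0.006 84 x-model med 0.0033 [0.0013 0.0111]
0.011 493 x-model med 0.0076 [0.0026 0.0125]
0.015 0.0016; 0.018 0.0019; 0.021 0.002; 0.024 0.0013; 0.027 0.0017; 0.03 0.0049; 0.033 0.0123; 0.036 0.0137; 0.039 0.0138; 0.042 0.0136; 0.045 0.0134; 0.048 0.0136; 0.051 0.0135; 0.054 0.0137; 0.057 0.0135;
```

Call:
send_rows --pt "1 0.033 0.033 0 0.065" --pt "1 0.033 0.033 0 0" --pt "1 0.033 0.033 0 0" --pt "1 0.033 0.033 0 0" --pt "1 0.033 0.033 0 0" --grip_force 40

```text
time: 0.6
tool_pos: [0.3239, -0.334, 0.1995]
tool_rot: [-3.141, 0.0, 0.37]
contact_force: [1.3, -0.0, 0.0]
opening: 0.0917
grip_force: 0.0
```

Call:
send_rows --pt "1 0.033 0.033 0 0" --pt "1 0.008 0.048 0 0" --pt "1 0.008 0.048 0 0" --pt "1 0.008 0.048 0 0" --pt "1 0.008 0.048 0 0"

```text
time: 1.1
tool_pos: [0.3878, -0.1087, 0.1996]
tool_rot: [-3.141, 0.0, 0.37]
contact_force: [0.4, 0.3, 0.0]
opening: 0.0914
grip_force: 0.0
```

Call:
send_rows --pt "1 0.008 0.048 0 0" --pt "1 0.008 0.048 0 0" --pt "1 0.008 0.048 0 0" --pt "1 0.008 0.048 0 0" --pt "1 0.008 0.048 0 0"

```text
time: 1.6
tool_pos: [0.4278, 0.1314, 0.1997]
tool_rot: [3.141, 0.0, 0.371]
contact_force: [1.1, 0.1, 0.8]
opening: 0.0917
grip_force: 0.0
```

Call:
send_rows --pt "1 0.008 0.048 0 0" --pt "1 0.001 0.035 0 0" --pt "1 0 0 0 0"

```text
time: 1.9
tool_pos: [0.4365, 0.2161, 0.1991]
tool_rot: [-3.14, 0.0, 0.376]
contact_force: [0.4, 0.4, 0.4]
opening: 0.092
grip_force: 0.0
```

```bash
python3 - <<'E'
from h import *
s=observe();print(s['time'],s['tool_pos'],s['tool_rot'],s['contact_force'])
T=np.load('side0.npz');p,d=T['p'],T['d']
m=np.zeros(d.shape,bool);m[250:325,215:260]=1;m&=d>0
uv=px(m);c=cloud('side',uv,d[uv[:,1],uv[:,0]])
k=(c[:,2]>.122)&(c[:,2]<.14);print(k.sum(),c[k].mean(0),cv2.minAreaRect((c[k,:2]*1000).astype(np.float32)))
k=(c[:,2]>.01)&(c[:,2]<.045);(cx,cy),r=cv2.minEnclosingCircle((c[k,:2]*1000).astype(np.float32));print('wheel',k.sum(),cx,cy,r)
o=rays('side',[(0,0)])[0];w=c[k,:2]
from scipy.optimize import least_squares
f=least_squares(lambda q:np.hypot(*(w-q).T)-.026,[.44,.22],loss='soft_l1',f_scale=.002);print(f.x)
E
```

```text
1.9 [0.43652575 0.2160838  0.19913051] [-3.14049581e+00  4.73402605e-04  3.75539141e-01] [0.40169283 0.40095277 0.42587856]
273 [0.43937429 0.22406416 0.12927104] ((441.0080261230469, 222.01119995117188), (29.509925842285156, 31.424699783325195), 20.389692306518555)
wheel 314 441.50201416015625 223.72901916503906 26.545026779174805
[0.44244471 0.22196741]
```

Call:
send_rows --pt "1 0.0035 0.0065 -0.03 -0.006" --pt "1 0 0 -0.04 0" --pt "1 0 0 -0.035 0" --pt "1 0 0 -0.02 0" --pt "1 0 0 -0.006 0"

```text
time: 2.4
tool_pos: [0.4388, 0.2176, 0.0664]
tool_rot: [-3.142, 0.005, 0.364]
contact_force: [0.1, -0.0, -0.3]
opening: 0.0917
grip_force: 0.0
```

Call:
send_rows --pt "0 0 0 0 0" --pt "0 0 0 0 0" --pt "0 0 0 0 0" --pt "0 0 0 0 0" --pt "0 0 0 0 0" --grip_force 50

```text
time: 2.9
tool_pos: [0.4409, 0.219, 0.0694]
tool_rot: [3.141, -0.001, 0.365]
contact_force: [0.1, -0.1, -1.5]
opening: 0.0564
grip_force: 0.0
```

Call:
send_rows --pt "0 0 0.002 -0.002 0" --pt "0 0 0 0 0" --pt "0 0 0 0 0" --pt "0 0 0 0 0" --pt "0 0 0 0 0"

```text
time: 3.4
tool_pos: [0.4405, 0.2209, 0.0666]
tool_rot: [-3.142, 0.0, 0.365]
contact_force: [0.6, 1.5, -1.3]
opening: 0.0297
grip_force: 49.8
```

Call:
send_rows --pt "0 0 0 0 0" --pt "0 0 0 0 0"

```text
time: 3.6
tool_pos: [0.4405, 0.2209, 0.0666]
tool_rot: [-3.142, 0.0, 0.365]
contact_force: [0.3, 1.0, -0.5]
opening: 0.0295
grip_force: 49.8
```

Call:
send_rows --pt "0 0 0 0.03 0" --pt "0 0.005 -0.02 0.022 -0.05" --pt "0 0.005 -0.045 0 -0.05" --pt "0 0.005 -0.045 0 -0.05" --pt "0 0.005 -0.045 0 -0.05"

```text
time: 4.1
tool_pos: [0.4602, 0.0643, 0.1187]
tool_rot: [3.141, 0.0, 0.164]
contact_force: [1.0, 0.8, -2.9]
opening: 0.0298
grip_force: 49.8
```

Call:
send_rows --pt "0 0.005 -0.045 0 -0.05" --pt "0 0.005 -0.045 0 -0.05" --pt "0 0.005 -0.045 0 -0.02" --pt "0 0.005 -0.045 0 0" --pt "0 0.005 -0.045 0 0"

```text
time: 4.6
tool_pos: [0.4851, -0.161, 0.1184]
tool_rot: [-3.141, 0.001, 0.044]
contact_force: [0.9, -0.1, -2.6]
opening: 0.0297
grip_force: 49.8
```

Call:
send_rows --pt "0 0.005 -0.045 0 0" --pt "0 0.005 -0.045 0 0" --pt "0 0.005 -0.045 0 0" --pt "0 0.03 -0.03 0 0" --pt "0 0.02 0 0 0"

```text
time: 5.1
tool_pos: [0.5507, -0.329, 0.1179]
tool_rot: [3.14, -0.0, 0.04]
contact_force: [0.1, 0.2, -4.0]
opening: 0.0301
grip_force: 49.8
```

```bash
python3 - <<'E'
from h import *
s=observe();print(s['time'],s['tool_pos'],s['tool_rot'],s['contact_force'])
for n in('side','top'):
    p,d=read_camera(n); cv2.imwrite(f'pics/{n}1.png',p[:,:,::-1]); np.savez(f'{n}1.npz',p=p,d=d)
E
```

```text
5.1 [ 0.55073023 -0.32899563  0.11794461] [ 3.13977678e+00 -1.81099161e-04  3.99979821e-02] [ 0.09362846  0.19656872 -3.97477603]
```

View pics/side1.png

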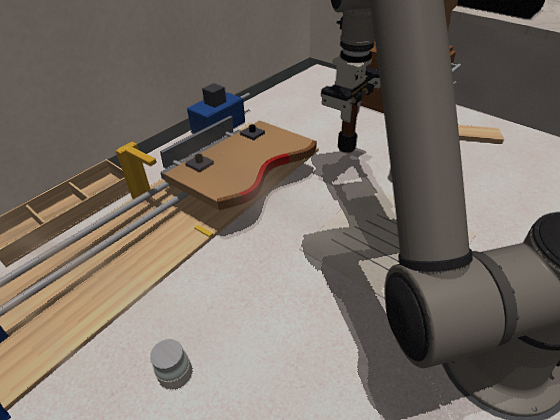

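View pics/top1.png

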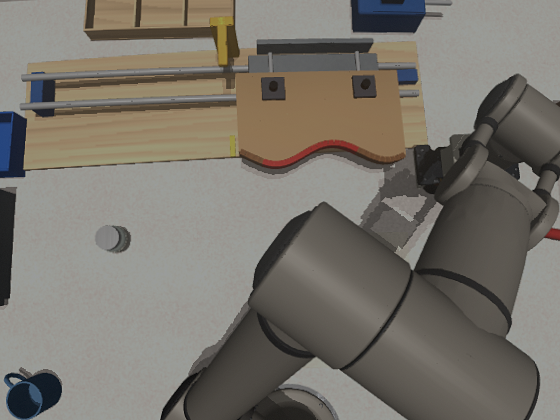

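Call:
send_rows --pt "0 0.03 0.0015 0 0" --pt "0 0.03 0.0015 0 0" --pt "0 -0.0008 0.018 0.001 0" --pt "0 -0.0006 0.013 0.0008 0" --pt "0 0 0.002 0 0"

```text
time: 5.7
tool_pos: [0.6083, -0.2861, 0.1203]
tool_rot: [-3.141, 0.002, 0.047]
contact_force: [0.2, 0.4, -3.5]
opening: 0.03
grip_force: 49.9
```

Call:
send_rows --pt "0 0 0.002 0 0" --pt "0 0 0.002 0 0" --pt "0 0 0.002 0 0" --pt "0 0 0.002 0 0" --pt "0 0 0.002 0 0"

```text
time: 6.2
tool_pos: [0.6088, -0.28, 0.121]
tool_rot: [3.139, -0.0, 0.044]
contact_force: [-2.2, -5.1, -2.8]
opening: 0.0296
grip_force: 49.9
```

Call:
send_rows --pt "0 -0.0002 0.004 0.0002 0" --pt "0 -0.0003 0.006 0.0004 0" --pt "0 -0.0004 0.008 0.0005 0" --pt "0 -0.0004 0.008 0.0005 0" --pt "0 -0.0004 0.008 0.0005 0"

```text
time: 6.7
tool_pos: [0.6063, -0.243, 0.1218]
tool_rot: [-3.14, 0.003, 0.045]
contact_force: [-4.5, -1.0, -5.0]
opening: 0.0294
grip_force: 49.9
```

```bash
cat >> h.py <<'E'
ST=np.array([.5988,.121]);EX=np.array([.998964,.045508]);EY=np.array([-.045508,.998964])
def knobs():
    p,d=read_camera('top');V=p.max(2);m=(V<75);m[:55]=0;m[125:]=0
    n,l,st,ce=cv2.connectedComponentsWithStats(m.astype(np.uint8));out=[]
    for i in range(1,n):
        if 350<st[i,4]<700 and st[i,2]<30 and st[i,3]<30:
            q=plane('top',[ce[i]],.118)[0]; y=(q[:2]-ST)@EY
            q=plane('top',[ce[i]],.118+.06*y)[0];out.append(((q[:2]-ST)@EX,(q[:2]-ST)@EY))
    return np.round(out,4),p
def stat():
    s=observe();r=s['tool_pos'][:2]-ST
    F=s['contact_force'];print('t',round(s['time'],2),'tool xs %.4f ys %.4f z %.4f'%(r@EX,r@EY,s['tool_pos'][2]),'Fx %.1f Fy %.1f'%(F[:2]@EX,F[:2]@EY),'rot',np.round(s['tool_rot'],3))
E
python3 - <<'E'
from h import *
stat();print(knobs()[0])
import cell
p=np.load('top1.npz')['p'];import h
h.read_camera=lambda n:(p,0);print('home',h.knobs()[0])
p=np.load('top0.npz')['p'];print('home',h.knobs()[0])
E
```

```text
t 6.7 tool xs -0.0091 ys -0.3640 z 0.1218 Fx -4.5 Fy -0.8 rot [-3.14e+00  3.00e-03  4.50e-02]
[[ 0.182  -0.299 ]
 [ 0.1819 -0.1004]]
home [[ 0.1481 -0.1005]
 [ 0.1469 -0.2994]]
home [[ 0.1472 -0.2996]
 [ 0.1482 -0.1002]]
```

Call:
send_rows --pt "0 -0.012 0 0 0" --pt "0 -0.012 0 0 0" --pt "0 -0.015 0 0 0" --pt "0 -0.016 -0.04 -0.002 0" --pt "0 0.001 -0.046 -0.002 0"

```text
time: 7.25
tool_pos: [0.554, -0.329, 0.1201]
tool_rot: [3.142, -0.003, 0.048]
contact_force: [1.4, 0.0, -3.0]
opening: 0.0298
grip_force: 49.9
```

```bash
python3 - <<'E'
from h import *
stat();print(knobs()[0])
E
```

```text
t 7.25 tool xs -0.0653 ys -0.4474 z 0.1201 Fx 1.4 Fy -0.0 rot [ 3.142e+00 -3.000e-03  4.800e-02]
[[ 0.1491 -0.2993]
 [ 0.1501 -0.1006]]
```

Call:
send_rows --pt "0 0.036 0.0015 -0.001 0" --pt "0 0.036 0.0015 -0.001 0" --pt "0 -0.0009 0.02 0 0" --pt "0 -0.0005 0.01 0.0006 0" --pt "0 -0.0002 0.004 0.0003 0"

```text
time: 7.8
tool_pos: [0.6244, -0.2914, 0.1181]
tool_rot: [-3.141, -0.001, 0.046]
contact_force: [-1.2, -0.1, -2.4]
opening: 0.0298
grip_force: 50.0
```

Call:
send_rows --pt "0 -0.0001 0.002 0.0001 0" --pt "0 -0.0001 0.002 0.0001 0" --pt "0 -0.0001 0.002 0.0001 0" --pt "0 -0.0001 0.003 0.0002 0" --pt "0 -0.0002 0.004 0.0002 0"

```text
time: 8.3
tool_pos: [0.6233, -0.2826, 0.1186]
tool_rot: [3.137, -0.001, 0.044]
contact_force: [0.2, -7.8, -4.9]
opening: 0.0296
grip_force: 50.0
```

```bash
python3 - <<'E'
from h import *
stat();print(knobs()[0])
E
```

```text
t 8.3 tool xs 0.0061 ys -0.4043 z 0.1186 Fx -0.1 Fy -7.8 rot [ 3.137e+00 -1.000e-03  4.400e-02]
[[ 0.148  -0.0985]
 [ 0.147  -0.2975]]
```

Call:
send_rows --pt "0 -0.0003 0.006 0.0004 0" --pt "0 -0.0004 0.008 0.0005 0" --pt "0 -0.0005 0.01 0.0006 0" --pt "0 -0.0005 0.01 0.0006 0" --pt "0 -0.0005 0.01 0.0006 0"

```text
time: 8.85
tool_pos: [0.6212, -0.2394, 0.1212]
tool_rot: [3.136, -0.001, 0.043]
contact_force: [0.3, -9.5, -5.4]
opening: 0.0298
grip_force: 50.0
```

Call:
send_rows --pt "0 -0.0005 0.01 0.0006 0" --pt "0 -0.0005 0.01 0.0006 0" --pt "0 -0.0005 0.01 0.0006 0" --pt "0 -0.0005 0.01 0.0006 0" --pt "0 -0.0005 0.01 0.0006 0"

```text
time: 9.35
tool_pos: [0.6188, -0.1893, 0.1242]
tool_rot: [3.136, -0.001, 0.044]
contact_force: [1.1, -10.1, -5.3]
opening: 0.0295
grip_force: 50.0
```

```bash
python3 - <<'E'
from h import *
stat();print(knobs()[0])
E
```

```text
t 9.35 tool xs 0.0058 ys -0.3108 z 0.1242 Fx 0.6 Fy -10.2 rot [ 3.136e+00 -1.000e-03  4.400e-02]
[[ 0.1474 -0.2045]
 [ 0.1496 -0.0067]]
```

Call:
send_rows --pt "0 -0.0005 0.01 0.0006 0" --pt "0 -0.0005 0.01 0.0006 0" --pt "0 -0.0005 0.01 0.0006 0" --pt "0 -0.0005 0.01 0.0006 0" --pt "0 -0.0004 0.01 0.0006 0"

```text
time: 9.9
tool_pos: [0.6163, -0.1387, 0.1271]
tool_rot: [3.137, -0.001, 0.044]
contact_force: [0.8, -10.8, -5.1]
opening: 0.0295
grip_force: 50.0
```

Call:
send_rows --pt "0 -0.0004 0.01 0.0006 0" --pt "0 -0.0004 0.01 0.0006 0" --pt "0 -0.0005 0.01 0.0006 0" --pt "0 -0.0005 0.01 0.0006 0" --pt "0 -0.0004 0.01 0.0006 0"

```text
time: 10.4
tool_pos: [0.6141, -0.0886, 0.1301]
tool_rot: [3.137, -0.0, 0.044]
contact_force: [0.1, -10.3, -5.2]
opening: 0.0299
grip_force: 50.0
```

Call:
send_rows --pt "0 -0.0004 0.01 0.0006 0" --pt "0 -0.0004 0.01 0.0006 0" --pt "0 -0.0005 0.01 0.0006 0" --pt "0 -0.0005 0.01 0.0006 0" --pt "0 -0.0004 0.01 0.0006 0"

```text
time: 10.9
tool_pos: [0.6118, -0.0386, 0.1331]
tool_rot: [3.137, -0.0, 0.044]
contact_force: [0.6, -9.5, -3.3]
opening: 0.0294
grip_force: 50.0
```

Call:
send_rows --pt "0 -0.0004 0.01 0.0006 0" --pt "0 -0.0004 0.01 0.0006 0" --pt "0 -0.0005 0.01 0.0006 0" --pt "0 -0.0005 0.01 0.0006 0" --pt "0 -0.0004 0.01 0.0006 0"

```text
time: 11.4
tool_pos: [0.6096, 0.0115, 0.136]
tool_rot: [3.137, 0.0, 0.044]
contact_force: [0.3, -9.7, -4.2]
opening: 0.0301
grip_force: 50.0
```

```bash
python3 - <<'E'
from h import *
stat();k,p=knobs();print(k);cv2.imwrite('pics/top2.png',p[:,:,::-1])
E
```

```text
t 11.4 tool xs 0.0058 ys -0.1099 z 0.1360 Fx -0.2 Fy -9.7 rot [3.137 0.    0.044]
[[0.1481 0.1949]]
```

View pics/top2.png

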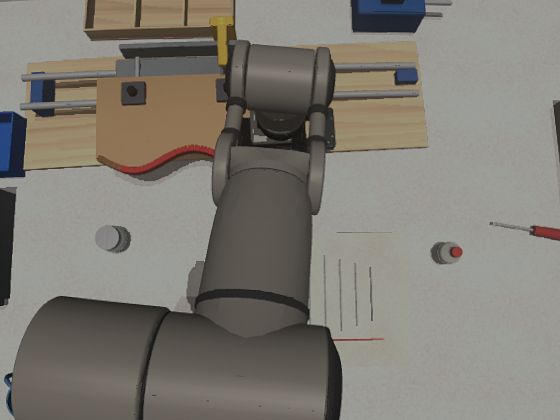

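Call:
send_rows --pt "0 -0.0004 0.01 0.0006 0" --pt "0 -0.0004 0.01 0.0006 0" --pt "0 -0.0005 0.01 0.0005 0" --pt "0 -0.0005 0.01 0.0005 0" --pt "0 -0.0004 0.01 0.0005 0"

```text
time: 11.95
tool_pos: [0.6075, 0.0618, 0.1389]
tool_rot: [3.137, -0.0, 0.044]
contact_force: [0.5, -10.2, -1.9]
opening: 0.0297
grip_force: 50.0
```

Call:
send_rows --pt "0 -0.0004 0.01 0.0005 0" --pt "0 -0.0004 0.01 0.0005 0" --pt "0 -0.0005 0.01 0.0004 0" --pt "0 -0.0005 0.01 0.0004 0" --pt "0 -0.0004 0.01 0.0004 0"

```text
time: 12.45
tool_pos: [0.6056, 0.1118, 0.1418]
tool_rot: [3.137, -0.001, 0.044]
contact_force: [0.4, -10.4, 2.2]
opening: 0.03
grip_force: 50.0
```

Call:
send_rows --pt "0 -0.0004 0.008 0 0" --pt "0 -0.0002 0.004 0 0" --pt "0 0 0 0 0"

```text
time: 12.75
tool_pos: [0.6043, 0.1268, 0.1411]
tool_rot: [-3.141, 0.0, 0.045]
contact_force: [0.3, -0.9, -1.5]
opening: 0.0296
grip_force: 50.0
```

```bash
cat > sim.py <<'E'
import numpy as np
Y=np.linspace(0,.36,721);ED=-.021*np.cos(2*np.pi*(Y-.04)/.24)
def press(xc,yc):
    d=.026**2-(Y-yc)**2;k=d>0
    if not k.any(): return -1,0
    v=xc+np.sqrt(d[k])-ED[k];i=v.argmax();y=Y[k][i];return v[i],(yc-y)/np.sqrt(max(.026**2-(yc-y)**2,1e-9))
def xc_for(pr,yc): return pr-press(0,yc)[0]
def run(xs,f,v,ysw=0.,Fg=4.,m=8.5,dt=.01):
    """xs: list of wheel xs per row end (first is start); prints per row"""
    out=[]
    for a,b in zip(xs[:-1],xs[1:]):
        for i in range(10):
            x=a+(b-a)*(i+1)/10;yc=ysw-(f-.38);p,t=press(x,yc)
            F=125*p if p>0 else 0
            # wheel pushes panel along contact normal: x comp F, y comp F*dy/dx
            fy=-F*t
            v+=dt*(-Fg-60*v+fy)/m;f+=v*dt
        out.append((f,v,ysw-(f-.38),p))
    return out
E
python3 - <<'E'
from h import *;from sim import *
stat();print(knobs()[0])
for y in (0,.02,.04,.06,.08,.1,.11,.13,.15,.16,.17,.19,.21,.23,.25,.27,.28,.29,.31,.33,.36,.38): print(y,'xc24 %.4f'%xc_for(.024,y),'slope %.2f'%press(0,y)[1])
E
```

```text
t 12.75 tool xs 0.0058 ys 0.0055 z 0.1411 Fx 0.2 Fy -0.9 rot [-3.141  0.     0.045]
[[0.1484 0.3108]]
0 xc24 -0.0149 slope -0.39
0.02 xc24 -0.0209 slope -0.22
0.04 xc24 -0.0230 slope 0.00
0.06 xc24 -0.0209 slope 0.22
0.08 xc24 -0.0149 slope 0.39
0.1 xc24 -0.0056 slope 0.52
0.11 xc24 -0.0002 slope 0.55
0.13 xc24 0.0105 slope 0.49
0.15 xc24 0.0179 slope 0.22
0.16 xc24 0.0190 slope 0.00
0.17 xc24 0.0179 slope -0.22
0.19 xc24 0.0105 slope -0.49
0.21 xc24 -0.0002 slope -0.55
0.23 xc24 -0.0105 slope -0.47
0.25 xc24 -0.0184 slope -0.30
0.27 xc24 -0.0225 slope -0.10
0.28 xc24 -0.0230 slope 0.00
0.29 xc24 -0.0225 slope 0.10
0.31 xc24 -0.0184 slope 0.30
0.33 xc24 -0.0105 slope 0.47
0.36 xc24 0.0053 slope 0.55
0.38 xc24 0.0179 slope 1.20
```

Call:
send_rows --pt "0 -0.047 -0.002 0 0" --pt "0 0 0 0 0" --pt "0 0 0 0 0"

```text
time: 13.1
tool_pos: [0.5562, 0.1244, 0.1405]
tool_rot: [-3.141, 0.002, 0.045]
contact_force: [0.8, -0.1, -2.8]
opening: 0.03
grip_force: 50.0
```

```bash
python3 - <<'E'
from h import *
stat();print(knobs()[0])
E
```

```text
t 13.1 tool xs -0.0424 ys 0.0053 z 0.1405 Fx 0.8 Fy -0.2 rot [-3.141e+00  2.000e-03  4.500e-02]
[[0.1479 0.2976]]
```

Call:
send_rows --pt "0 0 0 0 0" --pt "0 0 0 0 0" --pt "0 0 0 0 0" --pt "0 0 0 0 0"

```text
time: 13.55
tool_pos: [0.5577, 0.1238, 0.1407]
tool_rot: [3.142, 0.0, 0.045]
contact_force: [-0.7, 0.2, -3.4]
opening: 0.0299
grip_force: 50.0
```

```bash
cat > plan.py <<'E'
from h import *;from sim import *;import sys
def plan(f,v,xs,ysw,Fg,n=20,m=8.5):
    print('f %.4f yc %.4f press now %.4f'%(f,ysw+.38-f,press(xs,ysw+.38-f)[0]))
    for i in range(n):
        # predict one row, choose target xs for yc at row end
        ycn=ysw-(f+v*.1-.38)
        p=np.interp(ycn,[0,.02,.09],[.003,.009,.024])
        x=round(max(min(xc_for(p,ycn) if ycn>0 else xs,xs+.02),xs-.02),4)
        f,v,yc,pr=run([xs,x],f,v,ysw,Fg,m)[-1]
        print(i,'dx %.4f dy %.4f'%((x-xs)*.999,(x-xs)*.0455),'xs %.4f yc %.4f v %.4f pr %.4f'%(x,yc,v,pr));xs=x
E
python3 - <<'E'
from plan import *
stat();k=knobs()[0];print(k)
s=observe();r=s['tool_pos'][:2]-ST
f=k[0][1]+.1003;v=(f-.3979)/.45;print('v',v,'Fg',-60*v)
plan(f-.05*.065,-.065 if 0 else v,r@EX,r@EY,-60*v,26)
E
```

```text
t 13.55 tool xs -0.0409 ys 0.0047 z 0.1407 Fx -0.7 Fy 0.3 rot [3.142 0.    0.045]
[[0.1521 0.2679]]
v -0.06599999999999988 Fg 3.959999999999993
f 0.3650 yc 0.0197 press now 0.0039
0 dx 0.0053 dy 0.0002 xs -0.0357 yc 0.0263 v -0.0646 pr 0.0102
1 dx 0.0007 dy 0.0000 xs -0.0350 yc 0.0327 v -0.0640 pr 0.0117
2 dx 0.0011 dy 0.0001 xs -0.0339 yc 0.0391 v -0.0645 pr 0.0131
3 dx 0.0015 dy 0.0001 xs -0.0324 yc 0.0456 v -0.0657 pr 0.0145
4 dx 0.0021 dy 0.0001 xs -0.0303 yc 0.0523 v -0.0674 pr 0.0160
5 dx 0.0025 dy 0.0001 xs -0.0278 yc 0.0591 v -0.0697 pr 0.0174
6 dx 0.0032 dy 0.0001 xs -0.0246 yc 0.0662 v -0.0725 pr 0.0190
7 dx 0.0038 dy 0.0002 xs -0.0208 yc 0.0737 v -0.0758 pr 0.0206
8 dx 0.0046 dy 0.0002 xs -0.0162 yc 0.0814 v -0.0795 pr 0.0224
9 dx 0.0052 dy 0.0002 xs -0.0110 yc 0.0896 v -0.0836 pr 0.0241
10 dx 0.0044 dy 0.0002 xs -0.0066 yc 0.0982 v -0.0874 pr 0.0243
11 dx 0.0047 dy 0.0002 xs -0.0019 yc 0.1071 v -0.0903 pr 0.0244
12 dx 0.0051 dy 0.0002 xs 0.0032 yc 0.1162 v -0.0921 pr 0.0245
13 dx 0.0050 dy 0.0002 xs 0.0082 yc 0.1255 v -0.0928 pr 0.0245
14 dx 0.0045 dy 0.0002 xs 0.0127 yc 0.1347 v -0.0917 pr 0.0244
15 dx 0.0035 dy 0.0002 xs 0.0162 yc 0.1437 v -0.0885 pr 0.0243
16 dx 0.0022 dy 0.0001 xs 0.0184 yc 0.1523 v -0.0834 pr 0.0242
17 dx 0.0006 dy 0.0000 xs 0.0190 yc 0.1603 v -0.0764 pr 0.0240
18 dx -0.0007 dy -0.0000 xs 0.0183 yc 0.1675 v -0.0687 pr 0.0238
19 dx -0.0015 dy -0.0001 xs 0.0168 yc 0.1740 v -0.0613 pr 0.0238
20 dx -0.0020 dy -0.0001 xs 0.0148 yc 0.1797 v -0.0552 pr 0.0237
21 dx -0.0021 dy -0.0001 xs 0.0127 yc 0.1850 v -0.0503 pr 0.0237
22 dx -0.0022 dy -0.0001 xs 0.0105 yc 0.1898 v -0.0466 pr 0.0237
23 dx -0.0023 dy -0.0001 xs 0.0082 yc 0.1943 v -0.0441 pr 0.0237
24 dx -0.0022 dy -0.0001 xs 0.0060 yc 0.1986 v -0.0421 pr 0.0237
25 dx -0.0022 dy -0.0001 xs 0.0038 yc 0.2027 v -0.0406 pr 0.0238
```

Call:
send_rows --pt "0 0.004 0.0002 0 0" --pt "0 0.002 0.0001 0 0" --pt "0 0.0012 0.0001 0 0" --pt "0 0.0015 0.0001 0 0" --pt "0 0.002 0.0001 0 0"

```text
time: 14.1
tool_pos: [0.5679, 0.1245, 0.1405]
tool_rot: [3.142, 0.001, 0.045]
contact_force: [-2.5, 0.2, -4.3]
opening: 0.0301
grip_force: 50.0
```

```bash
python3 - <<'E'
from plan import *
stat();k=knobs()[0];print(k)
s=observe();r=s['tool_pos'][:2]-ST
f=k[0][1]+.1003;v=(f-.3682)/.55;print('v',v)
plan(f-.05*.067,-.067,r@EX,r@EY,3.96,12)
E
```

```text
t 14.1 tool xs -0.0307 ys 0.0049 z 0.1405 Fx -2.4 Fy 0.3 rot [3.142e+00 1.000e-03 4.500e-02]
[[0.1638 0.2319]]
v -0.0654545454545455
f 0.3288 yc 0.0560 press now 0.0156
0 dx 0.0038 dy 0.0002 xs -0.0262 yc 0.0629 v -0.0701 pr 0.0182
1 dx 0.0035 dy 0.0002 xs -0.0227 yc 0.0701 v -0.0736 pr 0.0198
2 dx 0.0042 dy 0.0002 xs -0.0185 yc 0.0777 v -0.0774 pr 0.0215
3 dx 0.0049 dy 0.0002 xs -0.0136 yc 0.0856 v -0.0814 pr 0.0233
4 dx 0.0049 dy 0.0002 xs -0.0087 yc 0.0940 v -0.0856 pr 0.0243
5 dx 0.0045 dy 0.0002 xs -0.0042 yc 0.1028 v -0.0890 pr 0.0244
6 dx 0.0049 dy 0.0002 xs 0.0007 yc 0.1118 v -0.0914 pr 0.0244
7 dx 0.0051 dy 0.0002 xs 0.0058 yc 0.1210 v -0.0925 pr 0.0244
8 dx 0.0048 dy 0.0002 xs 0.0106 yc 0.1303 v -0.0922 pr 0.0245
9 dx 0.0040 dy 0.0002 xs 0.0146 yc 0.1394 v -0.0901 pr 0.0243
10 dx 0.0029 dy 0.0001 xs 0.0175 yc 0.1482 v -0.0861 pr 0.0243
11 dx 0.0014 dy 0.0001 xs 0.0189 yc 0.1565 v -0.0800 pr 0.0241
```

Call:
send_rows --pt "0 0.0044 0.0002 0 0" --pt "0 0.0035 0.0002 0 0" --pt "0 0.0042 0.0002 0 0" --pt "0 0.0049 0.0002 0 0" --pt "0 0.0049 0.0002 0 0"

```text
time: 14.65
tool_pos: [0.5903, 0.1257, 0.1406]
tool_rot: [-3.141, 0.001, 0.045]
contact_force: [-2.8, 2.2, -5.7]
opening: 0.0296
grip_force: 50.0
```

```bash
python3 - <<'E'
from plan import *
stat();k=knobs()[0];print(k)
f=k[0][1]+.1003;print('v',(f-.3322)/.55)
plan(f-.05*.083,-.085,-.0087,.005,3.96,13)
E
```

```text
t 14.65 tool xs -0.0082 ys 0.0050 z 0.1406 Fx -2.7 Fy 2.3 rot [-3.141e+00  1.000e-03  4.500e-02]
[]Traceback (most recent call last):
  File "<stdin>", line 3, in <module>
IndexError: index 0 is out of bounds for axis 0 with size 0
```

Call:
send_rows --pt "0 0.0066 0.0003 0 0" --pt "0 0.005 0.0002 0 0"

```text
time: 14.9
tool_pos: [0.6021, 0.1261, 0.1408]
tool_rot: [-3.141, 0.0, 0.045]
contact_force: [-1.9, 1.0, -6.3]
opening: 0.0297
grip_force: 50.0
```

```bash
python3 - <<'E'
from plan import *
stat();k,p=knobs();print(k);cv2.imwrite('pics/top3.png',p[:,:,::-1])
V=p.max(2);m=V<75;m[:55]=0;m[125:]=0
n,l,st,ce=cv2.connectedComponentsWithStats(m.astype(np.uint8))
print(st[1:][st[1:,4]>60])
E
```

```text
t 14.9 tool xs 0.0036 ys 0.0049 z 0.1408 Fx -1.9 Fy 1.1 rot [-3.141  0.     0.045]
[]
[[ 135   55  134   70 3092]
 [ 329   68   88   17  221]
 [  42   79   67   23  431]
 [ 279   96  138    7  175]
 [ 554  102    6   23  119]
 [  31  108   24    9  155]
 [   0  113   12    9   94]
 [  13  112   14   13  127]]
```

View pics/top3.png

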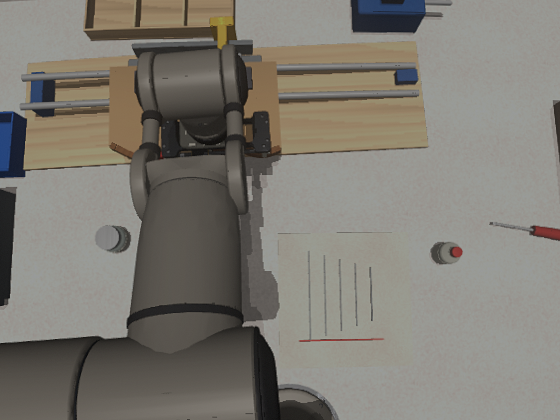

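```bash
cat >> h.py <<'E'
def endfeed(p,u0,u1):
    e=[]
    for v in range(110,140,3):   # panel lower end: strongest colour step along the row
        row=cv2.GaussianBlur(p[v:v+1,u0:u1],(3,1),0)[0].astype(int);g=np.abs(row[3:]-row[:-3]).sum(1);e.append((u0+g.argmax()+1.5,v))
    q=plane('top',e,.112)[:,:2]; y=(q-ST)@EY; q=np.array([plane('top',[a],.112+.06*b)[0,:2] for a,b in zip(e,y)])
    y=(q-ST)@EY;return np.median(y)+.38,y
E
python3 - <<'E'
from plan import *
im=lambda f:cv2.imread(f)[:,:,::-1]
print(endfeed(im('pics/top0.png'),392,412)[0])
f,y=endfeed(im('pics/top3.png'),270,292);print(f,np.round(y,3))
plan(f-.05*.09,-.091,.0029,.005,3.96,14)
E
```

```text
0.00012002659802790028
0.2693065986790366 [-0.11  -0.11  -0.112 -0.111 -0.111 -0.111 -0.11  -0.11  -0.111 -0.111]
f 0.2648 yc 0.1202 press now 0.0215
0 dx 0.0072 dy 0.0003 xs 0.0101 yc 0.1293 v -0.0908 pr 0.0244
1 dx 0.0041 dy 0.0002 xs 0.0142 yc 0.1383 v -0.0897 pr 0.0244
2 dx 0.0030 dy 0.0001 xs 0.0172 yc 0.1471 v -0.0864 pr 0.0243
3 dx 0.0016 dy 0.0001 xs 0.0188 yc 0.1555 v -0.0806 pr 0.0241
4 dx 0.0001 dy 0.0000 xs 0.0189 yc 0.1631 v -0.0733 pr 0.0240
5 dx -0.0011 dy -0.0001 xs 0.0178 yc 0.1700 v -0.0657 pr 0.0238
6 dx -0.0017 dy -0.0001 xs 0.0161 yc 0.1762 v -0.0588 pr 0.0237
7 dx -0.0021 dy -0.0001 xs 0.0140 yc 0.1818 v -0.0530 pr 0.0236
8 dx -0.0022 dy -0.0001 xs 0.0118 yc 0.1868 v -0.0487 pr 0.0236
9 dx -0.0022 dy -0.0001 xs 0.0096 yc 0.1915 v -0.0454 pr 0.0237
10 dx -0.0022 dy -0.0001 xs 0.0074 yc 0.1959 v -0.0431 pr 0.0237
11 dx -0.0022 dy -0.0001 xs 0.0052 yc 0.2001 v -0.0414 pr 0.0237
12 dx -0.0022 dy -0.0001 xs 0.0030 yc 0.2042 v -0.0401 pr 0.0238
13 dx -0.0022 dy -0.0001 xs 0.0008 yc 0.2081 v -0.0394 pr 0.0237
```

Call:
send_rows --pt "0 0.007 0.0003 0 0" --pt "0 0.0042 0.0002 0 0" --pt "0 0.003 0.0001 0 0" --pt "0 0.0016 0.0001 0 0" --pt "0 0.0001 0 0 0"

```text
time: 15.45
tool_pos: [0.6177, 0.1263, 0.1407]
tool_rot: [3.141, 0.0, 0.045]
contact_force: [-2.1, -0.8, -4.7]
opening: 0.03
grip_force: 50.0
```

```bash
python3 - <<'E'
from plan import *
stat();k,p=knobs();print(k);cv2.imwrite('pics/top4.png',p[:,:,::-1])
f,y=endfeed(p,280,318);print(f,np.round(y,3))
plan(f-.05*.072,-.073,.0188,.005,3.96,14)
E
```

```text
t 15.45 tool xs 0.0191 ys 0.0044 z 0.1407 Fx -2.2 Fy -0.8 rot [3.141 0.    0.045]
[[ 0.1729 -0.0777]]
0.22234281113250065 [-0.158 -0.157 -0.157 -0.159 -0.158 -0.158 -0.157 -0.157 -0.158 -0.158]
f 0.2187 yc 0.1663 press now 0.0242
0 dx -0.0018 dy -0.0001 xs 0.0170 yc 0.1730 v -0.0640 pr 0.0237
1 dx -0.0020 dy -0.0001 xs 0.0150 yc 0.1790 v -0.0567 pr 0.0236
2 dx -0.0021 dy -0.0001 xs 0.0129 yc 0.1844 v -0.0513 pr 0.0236
3 dx -0.0022 dy -0.0001 xs 0.0107 yc 0.1893 v -0.0472 pr 0.0237
4 dx -0.0022 dy -0.0001 xs 0.0085 yc 0.1938 v -0.0444 pr 0.0237
5 dx -0.0023 dy -0.0001 xs 0.0062 yc 0.1982 v -0.0423 pr 0.0237
6 dx -0.0022 dy -0.0001 xs 0.0040 yc 0.2023 v -0.0407 pr 0.0237
7 dx -0.0022 dy -0.0001 xs 0.0018 yc 0.2063 v -0.0399 pr 0.0237
8 dx -0.0021 dy -0.0001 xs -0.0003 yc 0.2103 v -0.0393 pr 0.0238
9 dx -0.0022 dy -0.0001 xs -0.0025 yc 0.2142 v -0.0392 pr 0.0238
10 dx -0.0021 dy -0.0001 xs -0.0046 yc 0.2181 v -0.0393 pr 0.0238
11 dx -0.0020 dy -0.0001 xs -0.0066 yc 0.2221 v -0.0398 pr 0.0238
12 dx -0.0020 dy -0.0001 xs -0.0086 yc 0.2261 v -0.0404 pr 0.0238
13 dx -0.0020 dy -0.0001 xs -0.0106 yc 0.2302 v -0.0413 pr 0.0238
```

Call:
send_rows --pt "0 -0.002 -0.0001 0 0" --pt "0 -0.002 -0.0001 0 0" --pt "0 -0.0021 -0.0001 0 0" --pt "0 -0.0022 -0.0001 0 0" --pt "0 -0.0022 -0.0001 0 0"

```text
time: 16.0
tool_pos: [0.607, 0.126, 0.1409]
tool_rot: [3.141, -0.0, 0.045]
contact_force: [-2.7, -3.1, -5.5]
opening: 0.0297
grip_force: 50.0
```

```bash
python3 - <<'E'
from plan import *
stat();k,p=knobs();print(k)
f=k[np.argmin(abs(k[:,0]-.172))][1]+.2995;print('v',(f-.2218)/.55)
plan(f-.05*.045,-.045,.0083,.0048,3.96,12)
E
```

```text
t 16.0 tool xs 0.0084 ys 0.0046 z 0.1409 Fx -2.8 Fy -2.9 rot [ 3.141 -0.     0.045]
[[ 0.172  -0.1066]]
v -0.052545454545454555
f 0.1906 yc 0.1942 press now 0.0239
0 dx -0.0023 dy -0.0001 xs 0.0060 yc 0.1985 v -0.0423 pr 0.0237
1 dx -0.0022 dy -0.0001 xs 0.0038 yc 0.2026 v -0.0409 pr 0.0237
2 dx -0.0022 dy -0.0001 xs 0.0016 yc 0.2067 v -0.0398 pr 0.0237
3 dx -0.0021 dy -0.0001 xs -0.0005 yc 0.2106 v -0.0393 pr 0.0238
4 dx -0.0022 dy -0.0001 xs -0.0027 yc 0.2145 v -0.0391 pr 0.0237
5 dx -0.0020 dy -0.0001 xs -0.0047 yc 0.2185 v -0.0393 pr 0.0238
6 dx -0.0021 dy -0.0001 xs -0.0068 yc 0.2224 v -0.0398 pr 0.0238
7 dx -0.0020 dy -0.0001 xs -0.0088 yc 0.2264 v -0.0405 pr 0.0238
8 dx -0.0020 dy -0.0001 xs -0.0108 yc 0.2305 v -0.0414 pr 0.0238
9 dx -0.0018 dy -0.0001 xs -0.0126 yc 0.2347 v -0.0426 pr 0.0239
10 dx -0.0019 dy -0.0001 xs -0.0145 yc 0.2391 v -0.0439 pr 0.0238
11 dx -0.0017 dy -0.0001 xs -0.0162 yc 0.2435 v -0.0456 pr 0.0238
```

Excellent agreement.

Call:
send_rows --pt "0 -0.0023 -0.0001 0 0" --pt "0 -0.0022 -0.0001 0 0" --pt "0 -0.0022 -0.0001 0 0" --pt "0 -0.0021 -0.0001 0 0" --pt "0 -0.0022 -0.0001 0 0"

```text
time: 16.55
tool_pos: [0.596, 0.1256, 0.1409]
tool_rot: [3.142, -0.0, 0.045]
contact_force: [-3.5, -1.8, -5.6]
opening: 0.0296
grip_force: 50.0
```

```bash
python3 - <<'E'
from plan import *
stat();k,p=knobs();print(k)
f=k[np.argmin(abs(k[:,0]-.172))][1]+.2995;print('v',(f-.1929)/.55)
plan(f-.05*.039,-.039,-.0027,.0048,3.96,12)
E
```

```text
t 16.55 tool xs -0.0026 ys 0.0048 z 0.1409 Fx -3.6 Fy -1.7 rot [ 3.142 -0.     0.045]
[[ 0.1722 -0.1274]]
v -0.03781818181818184
f 0.1701 yc 0.2147 press now 0.0240
0 dx -0.0021 dy -0.0001 xs -0.0048 yc 0.2186 v -0.0392 pr 0.0238
1 dx -0.0020 dy -0.0001 xs -0.0068 yc 0.2225 v -0.0397 pr 0.0238
2 dx -0.0020 dy -0.0001 xs -0.0088 yc 0.2265 v -0.0405 pr 0.0239
3 dx -0.0020 dy -0.0001 xs -0.0108 yc 0.2306 v -0.0414 pr 0.0238
4 dx -0.0019 dy -0.0001 xs -0.0127 yc 0.2348 v -0.0426 pr 0.0238
5 dx -0.0018 dy -0.0001 xs -0.0145 yc 0.2391 v -0.0440 pr 0.0238
6 dx -0.0017 dy -0.0001 xs -0.0162 yc 0.2436 v -0.0455 pr 0.0239
7 dx -0.0016 dy -0.0001 xs -0.0178 yc 0.2483 v -0.0473 pr 0.0239
8 dx -0.0014 dy -0.0001 xs -0.0192 yc 0.2531 v -0.0493 pr 0.0239
9 dx -0.0013 dy -0.0001 xs -0.0205 yc 0.2582 v -0.0515 pr 0.0239
10 dx -0.0011 dy -0.0001 xs -0.0216 yc 0.2635 v -0.0539 pr 0.0239
11 dx -0.0007 dy -0.0000 xs -0.0223 yc 0.2690 v -0.0565 pr 0.0240
```

Call:
send_rows --pt "0 -0.0021 -0.0001 0 0" --pt "0 -0.002 -0.0001 0 0" --pt "0 -0.002 -0.0001 0 0" --pt "0 -0.002 -0.0001 0 0" --pt "0 -0.0019 -0.0001 0 0"

```text
time: 17.1
tool_pos: [0.586, 0.1252, 0.1409]
tool_rot: [-3.142, -0.0, 0.045]
contact_force: [-3.8, -1.1, -4.2]
opening: 0.0297
grip_force: 50.0
```

Call:
send_rows --pt "0 -0.0018 -0.0001 0 0" --pt "0 -0.0017 -0.0001 0 0" --pt "0 -0.0016 -0.0001 0 0"

```text
time: 17.4
tool_pos: [0.581, 0.1249, 0.1409]
tool_rot: [-3.141, -0.0, 0.045]
contact_force: [-3.5, -0.7, -5.3]
opening: 0.0299
grip_force: 50.0
```

```bash
python3 - <<'E'
from plan import *
stat();k,p=knobs();print(k)
f=k[np.argmin(abs(k[:,0]-.172))][1]+.2995;print('v',(f-.1721)/.85)
plan(f-.05*.047,-.047,-.0178,.0048,3.96,18)
E
```

```text
t 17.4 tool xs -0.0176 ys 0.0047 z 0.1409 Fx -3.5 Fy -0.6 rot [-3.141 -0.     0.045]
[[ 0.1721 -0.1613]]
v -0.03988235294117649
f 0.1358 yc 0.2490 press now 0.0242
0 dx -0.0016 dy -0.0001 xs -0.0194 yc 0.2538 v -0.0493 pr 0.0239
1 dx -0.0012 dy -0.0001 xs -0.0206 yc 0.2588 v -0.0517 pr 0.0240
2 dx -0.0011 dy -0.0001 xs -0.0217 yc 0.2641 v -0.0541 pr 0.0239
3 dx -0.0007 dy -0.0000 xs -0.0224 yc 0.2697 v -0.0568 pr 0.0240
4 dx -0.0005 dy -0.0000 xs -0.0229 yc 0.2755 v -0.0596 pr 0.0240
5 dx -0.0001 dy -0.0000 xs -0.0230 yc 0.2817 v -0.0625 pr 0.0240
6 dx 0.0003 dy 0.0000 xs -0.0227 yc 0.2881 v -0.0657 pr 0.0240
7 dx 0.0008 dy 0.0000 xs -0.0219 yc 0.2948 v -0.0688 pr 0.0241
8 dx 0.0013 dy 0.0001 xs -0.0206 yc 0.3019 v -0.0723 pr 0.0241
9 dx 0.0020 dy 0.0001 xs -0.0186 yc 0.3093 v -0.0759 pr 0.0242
10 dx 0.0026 dy 0.0001 xs -0.0160 yc 0.3171 v -0.0795 pr 0.0242
11 dx 0.0032 dy 0.0001 xs -0.0128 yc 0.3253 v -0.0831 pr 0.0242
12 dx 0.0040 dy 0.0002 xs -0.0088 yc 0.3338 v -0.0864 pr 0.0243
13 dx 0.0045 dy 0.0002 xs -0.0043 yc 0.3426 v -0.0894 pr 0.0244
14 dx 0.0050 dy 0.0002 xs 0.0007 yc 0.3516 v -0.0916 pr 0.0245
15 dx 0.0050 dy 0.0002 xs 0.0057 yc 0.3609 v -0.0928 pr 0.0244
16 dx 0.0048 dy 0.0002 xs 0.0105 yc 0.3701 v -0.0925 pr 0.0244
17 dx 0.0067 dy 0.0003 xs 0.0172 yc 0.3796 v -0.0985 pr 0.0249
```

Call:
send_rows --pt "0 -0.0016 -0.0001 0 0" --pt "0 -0.0012 -0.0001 0 0" --pt "0 -0.0011 -0.0001 0 0" --pt "0 -0.0007 0 0 0" --pt "0 -0.0005 0 0 0"

```text
time: 17.95
tool_pos: [0.5759, 0.1246, 0.1409]
tool_rot: [-3.142, -0.0, 0.045]
contact_force: [-3.4, -1.3, -5.0]
opening: 0.0295
grip_force: 50.0
```

Call:
send_rows --pt "0 -0.0001 0 0 0" --pt "0 0.0003 0 0 0"

```text
time: 18.15
tool_pos: [0.5761, 0.1247, 0.1409]
tool_rot: [-3.141, 0.0, 0.045]
contact_force: [-3.6, -0.6, -5.7]
opening: 0.0299
grip_force: 50.0
```

```bash
python3 - <<'E'
from plan import *
stat();k,p=knobs();print(k)
f=k[np.argmin(abs(k[:,0]-.172)+(k[:,1]>0))][1]+.2995
plan(f-.05*.065,-.0655,-.0227,.0045,3.96,9)
E
```

```text
t 18.15 tool xs -0.0225 ys 0.0047 z 0.1409 Fx -3.6 Fy -0.5 rot [-3.141  0.     0.045]
[[ 0.1724 -0.2022]]
f 0.0940 yc 0.2904 press now 0.0237
0 dx 0.0012 dy 0.0001 xs -0.0215 yc 0.2972 v -0.0696 pr 0.0241
1 dx 0.0015 dy 0.0001 xs -0.0200 yc 0.3044 v -0.0734 pr 0.0241
2 dx 0.0022 dy 0.0001 xs -0.0178 yc 0.3119 v -0.0771 pr 0.0242
3 dx 0.0028 dy 0.0001 xs -0.0150 yc 0.3199 v -0.0808 pr 0.0242
4 dx 0.0035 dy 0.0002 xs -0.0115 yc 0.3281 v -0.0843 pr 0.0243
5 dx 0.0042 dy 0.0002 xs -0.0073 yc 0.3367 v -0.0875 pr 0.0244
6 dx 0.0047 dy 0.0002 xs -0.0026 yc 0.3457 v -0.0903 pr 0.0244
7 dx 0.0050 dy 0.0002 xs 0.0024 yc 0.3548 v -0.0921 pr 0.0244
8 dx 0.0050 dy 0.0002 xs 0.0074 yc 0.3641 v -0.0929 pr 0.0244
```

Call:
send_rows --pt "0 0.0012 0.0001 0 0" --pt "0 0.0015 0.0001 0 0" --pt "0 0.0022 0.0001 0 0" --pt "0 0.0028 0.0001 0 0" --pt "0 0.0035 0.0002 0 0"

```text
time: 18.7
tool_pos: [0.5876, 0.1253, 0.1408]
tool_rot: [-3.141, -0.0, 0.045]
contact_force: [-4.1, 0.8, -5.0]
opening: 0.0298
grip_force: 50.0
```

Call:
send_rows --pt "0 0.0042 0.0002 0 0" --pt "0 -0.004 -0.0002 0 0" --pt "0 -0.008 -0.0004 0 0" --pt "0 -0.012 -0.0005 0 0" --pt "0 -0.015 -0.0007 0 0"

```text
time: 19.2
tool_pos: [0.5528, 0.1233, 0.1415]
tool_rot: [3.141, -0.003, 0.045]
contact_force: [-0.6, 0.0, -3.1]
opening: 0.0292
grip_force: 50.0
```

Call:
send_rows --pt "0 -0.02 -0.001 0 0" --pt "0 -0.02 -0.001 0 0" --pt "0 -0.02 -0.001 0.02 0" --pt "0 -0.01 0 0.03 0" --pt "0 0 0 0.03 0"

```text
time: 19.7
tool_pos: [0.481, 0.1204, 0.2224]
tool_rot: [3.141, -0.001, 0.045]
contact_force: [1.1, -0.3, -3.4]
opening: 0.0296
grip_force: 50.0
```

Call:
send_rows --pt "0 0 0 0.03 0" --pt "0 0 0 0.02 0" --pt "0 0 0 0 0" --pt "0 0 0 0 0" --pt "0 0 0 0 0"

```text
time: 20.2
tool_pos: [0.4818, 0.1204, 0.2695]
tool_rot: [3.141, 0.002, 0.045]
contact_force: [-0.8, -0.3, -3.8]
opening: 0.0298
grip_force: 50.0
```

Call:
send_rows --pt "0 0 0 0 0" --pt "0 0 0 0 0" --pt "0 0 0 0 0" --pt "0 0 0 0 0" --pt "0 0 0 0 0"

```text
time: 20.7
tool_pos: [0.4826, 0.1205, 0.2707]
tool_rot: [3.141, 0.0, 0.045]
contact_force: [1.0, -0.0, -3.5]
opening: 0.0302
grip_force: 50.0
```

Call:
send_rows --pt "0 0 0 0 0" --pt "0 0 0 0 0" --pt "0 0 0 0 0" --pt "0 0 0 0 0" --pt "0 0 0 0 0"

```text
time: 21.2
tool_pos: [0.4826, 0.1205, 0.2709]
tool_rot: [3.141, -0.0, 0.045]
contact_force: [0.7, -0.3, -3.5]
opening: 0.0294
grip_force: 50.0
```

```bash
python3 - <<'E'
from plan import *
stat();k,p=knobs();print(k)
cv2.imwrite('pics/top5.png',p[:,:,::-1]);p,_=read_camera('side');cv2.imwrite('pics/side5.png',p[:,:,::-1])
E
```

```text
t 21.2 tool xs -0.1161 ys 0.0048 z 0.2709 Fx 0.7 Fy -0.4 rot [ 3.141 -0.     0.045]
[[ 0.148  -0.1005]
 [ 0.1469 -0.2994]]
```

View pics/side5.png

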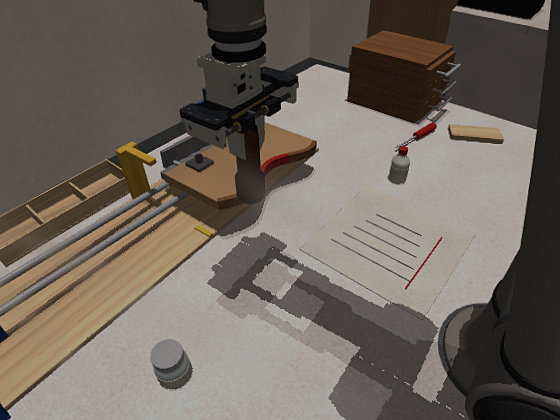

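```bash
python3 -c "
from cell import *
print(hand_in())"
```

```text
the job is handed in; nothing more can be done
None
```

I handed the job in at 21.3 s with the carriage home and the roller held upright about 20 cm above the table; measured press stayed at about 24–25 mm along the red strip, but the first push slipped round the corner at the bottom and pressed the panel back about 35 mm before I backed off and redid it.

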